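# Snap the bearing cap home with the hand pusher

### The job

One of the two bearing housings on the bench has its white plastic cap only started: the cap stands proud on the spring balls in the recess. Draw the hand pusher up out of its holder, and with the pusher in the gripper press that cap straight down until it snaps fully home, its boss flush with the housing's top face; do not press it with the fingers. Then put the pusher back in its holder, pushed down until its collar sits on the block, let go, and leave the finished housing and the other things as they are.

Things in the scene. Friction and masses are not known exactly. Their poses are not given: they have to be found in the camera images.
- housing: Grey bearing housing, fixed: block 104 x 104 mm, 40 mm high, on a 124 mm square flange. Origin: centre of underside, z up. Central recess in the top: 79 mm across, 20 mm deep; four 12 mm spring balls peek 5 mm out of its wall, 33.5 mm up, on +-x and +-y. Its cap is still to be pressed home.
- cap: White plastic snap-in cap: 76 mm rim, 11 mm high, and a flat boss 52 mm across; 20 mm high in all. Origin: centre of underside, z up. Starts level on the four balls, origin 33 mm above the bench, boss 13 mm proud. A straight push of 10 to 15 N on the boss spreads the balls; after about 8 mm they snap over the rim. Home: origin 20 mm up, boss flush with the face (40 mm). Loose, 0.12 kg.
- finished_housing: Grey bearing housing, fixed, same shape and size as the other: block 104 x 104 mm, 40 mm high, on a 124 mm square flange. Origin: centre of underside, z up. Its cap is already home under the balls; leave it alone.
- finished_cap: White plastic snap-in cap: 76 mm rim, 11 mm high, and a flat boss 52 mm across; 20 mm high in all. Origin: centre of underside, z up. Already home in the finished housing, boss flush with the face.
- pusher: Round hand pusher, 125 mm long, 0.25 kg. Origin: centre of its lower, pressing face; z up to the handle. Steel foot 36 mm across, 50 mm long, bevelled to a 24 mm flat face, V-groove 29 mm up; collar 52 mm across at 50 to 56 mm; grey handle 28 mm across at 56 to 125 mm, grip it about 95 mm up. Starts upright in the holder, collar on the block.
- holder: Dark steel holder, fixed: 72 x 72 mm block, 56 mm high. Origin: centre of underside, z up. Central 40 mm bore with chamfered mouth; a 12 mm spring ball sticks 7 mm into it from +x, 35 mm up, and clicks into the pusher's groove. Pulling out or pushing in takes 5 to 10 N. Home: collar on the block, pusher origin 6 mm above the bench, up to 2 mm off the bore axis.
- torch: Bystander: dark pocket torch, 132 x 29 mm, lying behind the work. Origin: centre of its underside. Leave where it is.
- lock_cylinder: Bystander: nickel door-lock cylinder, 70 x 38 x 17 mm, lying behind the work. Origin: centre of its underside. Leave where it is.
- carton: Bystander: small brown cardboard carton, 47 x 80 x 32 mm, at the right of the work. Origin: centre of its underside. Leave where it is.

How it is judged:
By the outcome, as a careful person would: the job done as asked, in the order asked, and still so for the second after the job is handed in, with the robot touching nothing.
It also fails if it takes over 53 s, if anything falls off the work surface, if the arm or the gripper's body presses on something with over 40 N, if the wrist force passes 120 N, or if a joint passes its speed limit or range.

### The arm

A 7-joint arm with a two-finger parallel gripper is mounted at the origin on a cart in front of the work surface, level with it; the furniture and walls round the work are solid. World frame = base frame: x ahead of the robot, y to its left, z up, the work surface at z = 0. Lengths are in m, angles in rad, forces in N, time in s.
With the tool pointing down it reaches from about 0.4 to 0.85 m from the base axis. Payload 10.4 kg.
Tool frame: the origin (TCP) lies on the centre line of the jaws, within the pads' length; the fingertips stand 22 mm ahead of it and the grasp point (between the pads) lies 3 mm ahead of it; z points along the fingers, y is the line along which they close (so a half turn about z gives the same grasp; the last joint's range is limited). The gripper opens to 87 mm and grips with 3 to 60 N. Pads are 19 mm wide; open, the fingers measure 117 mm over their backs; the gripper's body (75 mm by 190 mm) begins 51 mm behind the grasp point.
Start: joints at [-1.209, 0.332, -0.065, 1.46, 0.022, 1.35, -0.088], TCP at [0.235, 0.579, 0.245] pointing down, gripper open.
Joint ranges: [-2.6, 2.6], [-0.5, 2.12], [-1.47, 1.34], [0.16, 2.42], [-1.27, 4.41], [0.06, 2.06], [-2.6, 2.6]. Speed limits (rad/s): [2.22, 2.22, 2.79, 2.79, 3.14, 3.14, 3.14].

### API

Orientations are given as a unit quaternion [x, y, z, w].
In Python, from bench import r, camera gives the robot as it stands (r), with the cameras as plain functions.
- The arm moves only by the tool step_hand, called as name(argument=value, ...), one argument or row to a line, values as JSON. Schema: {"type":"object","properties":{"deltas":{"type":"array","items":{"type":"object","properties":{"sx":{"type":"number"},"sy":{"type":"number"},"sz":{"type":"number"},"yaw":{"type":"number"},"jaw":{"type":"number"}},"additionalProperties":false,"required":["jaw"]},"minItems":1,"maxItems":12},"squeeze":{"type":"number"},"only":{"type":"string"},"quiet":{"type":"boolean"},"lines":{"type":"string"}},"required":["deltas"],"additionalProperties":false}. deltas is a list of rows, 1 to 12 of them, each an object with the fields sx, sy, sz (the shift in normalised numbers (1 is 0.6 m)), yaw (a turn about the tool's z in a scale on which 1.0 is pi rad), jaw (the finger opening in m); a field left out counts as zero (the opening has to be given); each row is the pose to reach, as a shift and turn from the pose commanded when the call began, along the tool's axes at that moment; what a row does not reach only later rows make up. A row lasts 1/10 s, in which the tool goes at most 0.05 m and 0.15 rad, less where a joint would pass 70% of its speed; a pose out of reach is approached as far as the arm can. The fingers move at their own pace and stop on an object; squeeze is the grip in N (left out, the last holds). Time passes only in rows, so rows that do not move let the fingers close. The tool returns the time, the measured TCP pose, the force, the opening and the grip force at its end. only (a regular expression) keeps the lines of the reply that match it, lines (a string "A,B") keeps lines A to B, and quiet returns only ok. No shift or turn number may pass 1 either way. Input that does not fit is refused with a message, and nothing moves.
- r.read_state(): the state, without advancing time (a new reading comes with each control period).
- camera(name): name is "scene" or "top"; returns a dict with "img" (384x512x3 uint8, red, green, blue), "fx", "fy", "cx", "cy" (pixels), "pose" (4x4, takes a point from camera to world coordinates). Camera axes: x right, y down, z forward; pixel columns grow to the right and rows downward; lengths in m; the calibration is good to about 2 mm. A picture is of the moment at which its call begins. There is no depth.
- r.close_job(): hands the job in; it is judged then, once.
The state is a dict: "time": time; "joint_positions": joint angles; "joint_vel": joint speeds; "joint_torque": joint torques, N m; "ee_pos": TCP position; "eef_rot": TCP orientation; "ft_force": force on the tool from outside, world axes, zero at the start; "torque": the same for the moment, N m; "width": finger opening in m; "grip_force": force on a finger pad.
Only numpy, scipy, OpenCV 4.12 (cv2) and the standard library are available. Lean on these libraries where they do the work, as an engineer would, in place of code of your own. Each camera call takes 0.05 s, during which the arm holds its last target. There are 200 camera calls.

## Working session

There is one attempt and no reset: what is moved stays moved. The work goes in short steps, Python scripts to look and compute and a tool call to move; the robot and the scene stay as the last step left them, time stands still between calls to the robot, and variables do not carry over. Pictures are saved under pics/ and viewed, at most 10 in all, crops included, and the job is handed in when it is done.

```bash
ls; mkdir -p pics
```

Run:
```python
from bench import r, camera
import cv2,numpy as np
for n in("scene","top"):
    c=camera(n);cv2.imwrite(f"pics/{n}0.png",c["img"][:,:,::-1]);print(n,c["fx"],c["fy"],c["cx"],c["cy"]);print(np.round(c["pose"],4))
s=r.read_state();print({k:np.round(v,3) for k,v in s.items()})
```

```text
bench.py
pics
scene 488.16961343073496 488.16961343073496 255.75880250060754 199.34863170755608
[[ 8.834e-01 -3.678e-01  2.904e-01  8.290e-02]
 [-4.686e-01 -6.943e-01  5.462e-01 -9.153e-01]
 [ 8.000e-04 -6.186e-01 -7.857e-01  1.268e+00]
 [ 0.000e+00  0.000e+00  0.000e+00  1.000e+00]]
top 454.94027852349967 454.94027852349967 244.1770942741526 197.96967228728556
[[ 0.0146 -0.9916  0.1286  0.3801]
 [-0.9999 -0.0154 -0.0057 -0.0858]
 [ 0.0076 -0.1285 -0.9917  1.2228]
 [ 0.      0.      0.      1.    ]]
{'time': np.float64(0.1), 'joint_positions': array([-1.209,  0.333, -0.065,  1.461,  0.022,  1.35 , -0.089]), 'joint_vel': array([ 0.   , -0.004,  0.001, -0.002,  0.002, -0.001, -0.001]), 'joint_torque': array([ 2.0000e-03, -6.2454e+01,  2.5000e-02, -3.9072e+01, -6.1000e-02,
        3.7000e-02,  0.0000e+00]), 'ee_pos': array([0.234, 0.579, 0.244]), 'eef_rot': array([ 0.191,  0.982, -0.001, -0.   ]), 'ft_force': array([ 0.865, -0.744,  0.054]), 'torque': array([ 0.035,  0.05 , -0.007]), 'grip_force': np.float64(0.0), 'width': np.float64(0.087)}
```

View pics/scene0.png

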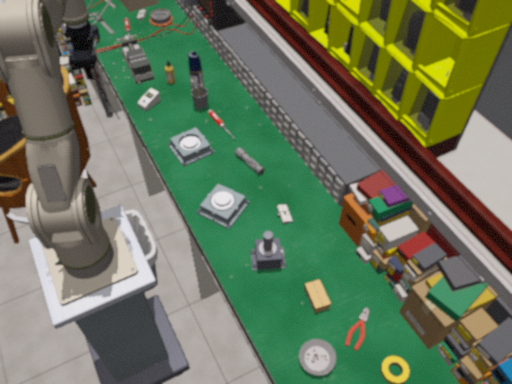

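View pics/top0.png

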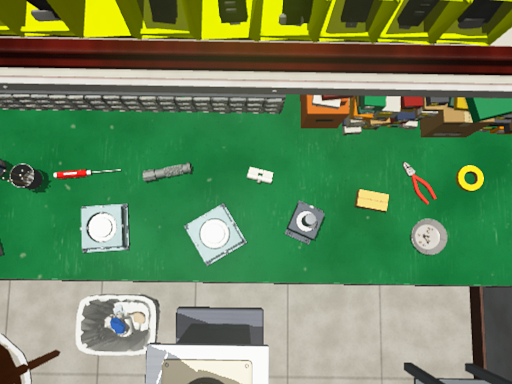

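The scene view shows housings at about (190,146) and (223,203), and the holder with the pusher at (268,250). In the top view the housings are at (105,228) and (215,235), the pusher at (308,220), the carton at (373,200), the torch at (167,172) and the lock cylinder at (260,175). Next I'll enlarge both views to see which cap is proud.

Run:
```python
import cv2,numpy as np
s=cv2.imread("pics/scene0.png");t=cv2.imread("pics/top0.png")
a=cv2.resize(s[120:280,160:300],None,fx=3.6,fy=3.6,interpolation=cv2.INTER_CUBIC)
cv2.imwrite("pics/a.png",a)
b=cv2.resize(t[190:275,70:335],None,fx=3,fy=3,interpolation=cv2.INTER_CUBIC)
cv2.imwrite("pics/b.png",b)
```

```text
(no output)
```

View pics/a.png

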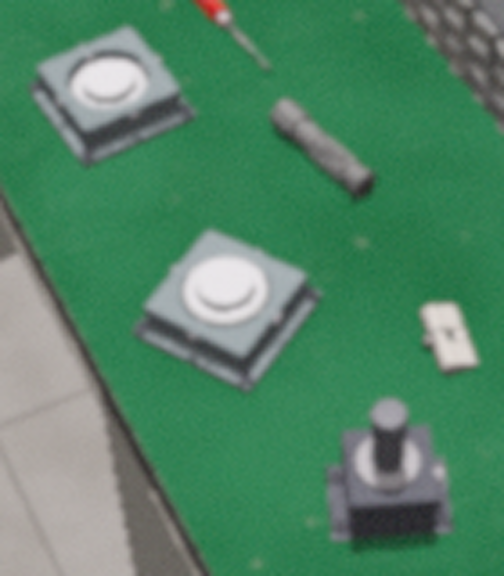

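View pics/b.png

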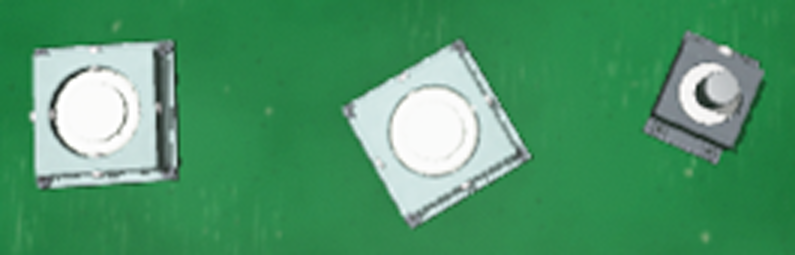

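The middle housing, scene (223,203) and top (215,235), has the proud cap: its rim stands above the face and hides the recess. The left housing shows a dark recess ring, so its cap is home. Next I'll mask the cap and the pusher's handle top and collar in both views and triangulate.

Create h.py:
```python
import cv2,numpy as np
from bench import r, camera
def ray(c,p):
    T=np.array(c["pose"]);d=T[:3,:3]@[(p[0]-c["cx"])/c["fx"],(p[1]-c["cy"])/c["fy"],1]
    return T[:3,3],d/np.linalg.norm(d)
def plane(c,p,z):
    o,d=ray(c,p);return o+d*(z-o[2])/d[2]
def tri(c1,p1,c2,p2):
    A=np.zeros((3,3));b=np.zeros(3);R=[ray(c1,p1),ray(c2,p2)]
    for o,d in R:
        M=np.eye(3)-np.outer(d,d);A+=M;b+=M@o
    x=np.linalg.solve(A,b);return x,[np.linalg.norm(np.cross(x-o,d)) for o,d in R]
def blob(c,box,f):
    x0,y0,x1,y1=box;im=c["img"][y0:y1,x0:x1].astype(np.float32)
    im=cv2.resize(im,None,fx=4,fy=4,interpolation=cv2.INTER_CUBIC)
    m=f(im).astype(np.uint8);n,l,st,ce=cv2.connectedComponentsWithStats(m)
    i=1+st[1:,4].argmax();k=cv2.convexHull(np.argwhere(l==i)[:,::-1].astype(np.int32))
    e=cv2.fitEllipse(k);g=lambda p:((p[0]+.5)/4-.5+x0,(p[1]+.5)/4-.5+y0)
    return g(e[0]),np.array(e[1])/4,g(ce[i]),(st[i]/4).round(1)
```

Run:
```python
from h import *
S=camera("scene");T=camera("top")
w=lambda im:(im.min(2)>215)
a=blob(S,(205,185,240,220),w);b=blob(T,(195,215,235,255),w)
print("cap",a,b);print(tri(S,a[0],T,b[0]),plane(T,b[0],.044),plane(S,a[0],.044))
a=blob(S,(172,130,208,160),w);b=blob(T,(80,205,130,250),w)
print("fin",a,b);print(tri(S,a[0],T,b[0]),plane(T,b[0],.04),plane(S,a[0],.04))
a=blob(S,(250,225,290,265),w);b=blob(T,(285,200,330,240),w)
print("collar",a,b);
for n,c,(x0,y0,x1,y1) in(("S",S,(258,228,284,262)),("T",T,(296,205,322,235))):
    print(n);print(c["img"][y0:y1,x0:x1].mean(2).astype(int))
```

```text
cap ((222.13415145874023, 199.79937267303467), array([16.72130775, 21.41209221]), (np.float64(221.94533485975958), np.float64(198.71751574127074)), array([  7. ,   7. ,  21.2,  16.8, 873.5])) ((214.49039459228516, 232.9784812927246), array([27.98866272, 29.8804512 ]), (np.float64(214.14365893547426), np.float64(233.19002131033798)), array([   5.8,    4.5,   28.2,   28.5, 2522.2]))
(array([ 0.43992369, -0.01694849,  0.04499735]), [np.float64(0.0005799968804010747), np.float64(0.0005799968804011336)]) [ 0.44052204 -0.01708337  0.044     ] [ 0.43966317 -0.01603398  0.044     ]
fin ((189.66463661193848, 141.95282554626465), array([ 9.93782806, 19.33000565]), (np.float64(189.4460680127524), np.float64(141.2201115834219)), array([  8.8,   7.2,  19. ,   9.2, 470.5])) ((102.3736686706543, 227.1347827911377), array([27.48924065, 29.0948391 ]), (np.float64(101.8907093500324), np.float64(227.01071582811488)), array([   9. ,    8.5,   27.8,   29. , 2315.5]))
(array([0.45130452, 0.27389831, 0.04099858]), [np.float64(0.00015410229258630364), np.float64(0.00015410229258625444)]) [0.45150922 0.27414781 0.04      ] [0.45146155 0.27492536 0.04      ]Traceback (most recent call last):
  File "<stdin>", line 8, in <module>
  File "h.py", line 17, in blob
    i=1+st[1:,4].argmax();k=cv2.convexHull(np.argwhere(l==i)[:,::-1].astype(np.int32))
        ~~~~~~~~~~~~~~~^^
ValueError: attempt to get argmax of an empty sequence
```

Run:
```python
from h import *
np.set_printoptions(linewidth=200)
S=camera("scene");T=camera("top")
for n,c,(x0,y0,x1,y1) in(("S",S,(256,228,282,264)),("T",T,(294,205,324,236))):
    print(n);print(c["img"][y0:y1,x0:x1].mean(2).astype(int))
```

```text
S
[[ 92  92  89  92  91  89  90  94  92  92  87  93  92  89  88  89  91  90  92  91  91  92  89  92  88  88]
 [ 88  93  89  93  94  91  90  90  93  96  97  96  99  98  91  92  92  89  87  92  91  91  87  92  90  91]
 [ 95  91  89  93  94  94  94  96  99 103 114 118 123 121 112  99  90  93  91  90  90  91  94  87  92  93]
 [ 92  95  93  91  93  94  93  98 116 131 140 146 147 144 133 119 104  95  92  91  93  91  95  91  94  92]
 [ 95  91  91  91  94  93  94 111 134 148 156 160 161 159 154 142 119 101  94  93  91  93  89  91  92  93]
 [ 94  92  91  93  93  91 101 125 146 161 163 164 162 163 162 154 136 113  95  93  90  92  92  93  89  90]
 [ 90  93  93  95  93  99 111 137 156 164 163 164 165 165 165 158 140 117  96  92  88  92  91  92  91  93]
 [ 90  94  91  97  98  99 117 138 158 163 168 168 167 166 166 157 139 113  97  93  92  92  94  94  93  93]
 [ 95  97  97  94  95 101 108 124 146 162 167 167 169 168 163 152 128 107  93  93  95  93  90  93  91  90]
 [ 92  92  94  94  96  98 100 102 125 147 159 166 164 162 153 132 108  97 100  97  99 105 104  97  91  92]
 [ 98  99  99 100 103 103  9
[... 5870 characters left out ...]
217 215 239 244 235 225 218 193 134 106 134 133 133 130 106  49  49  68  78  77  76]
 [ 40  64  85 109 129 137 134 131 130 127 132 188 200 173 150 135 123 132 133 133 134 135 124  75  49  68  77  80  78  76]
 [ 78  53  33  53  85 110 128 136 133 130 130 129 129 132 132 134 134 134 133 133 133 135 119  49  56  76  77  80  79  74]
 [129 114  97  70  41  53  84 108 130 137 135 132 132 132 135 135 136 135 135 135 135 132 104  43  57  75  77  79  77  74]
 [143 140 137 122  97  69  41  52  82  96 108 127 134 132 131 133 132 134 135 136 137 125  77  44  56  75  75  77  77  74]
 [140 138 137 137 134 121  99  67  32  33  52  84 108 127 134 132 131 130 132 135 135 110  50  52  68  75  76  76  75  72]]
```

Run:
```python
from h import *
S=camera("scene");T=camera("top")
gm=lambda im,lo,hi:(im.mean(2)>lo)&(im.mean(2)<hi)
a=blob(S,(258,228,275,241),lambda im:gm(im,127,200))
b=blob(T,(303,210,318,225),lambda im:gm(im,165,222))
print("top",a,b,tri(S,a[0],T,b[0]));print(plane(S,a[0],.131),plane(T,b[0],.131))
print("collar T",plane(T,(306.1,220.8),.062), "S left/right mid",plane(S,(267.3,248),.062))
# holder top face from top view : dark grey ~133 ; scene housings' angle: minAreaRect of top faces
im=T["img"];
def rect(box,f):
    x0,y0,x1,y1=box;m=f(im[y0:y1,x0:x1].astype(int)).astype(np.uint8)
    k=max(cv2.findContours(m,cv2.RETR_EXTERNAL,cv2.CHAIN_APPROX_NONE)[0],key=cv2.contourArea)
    q=cv2.minAreaRect(k);return (q[0][0]+x0,q[0][1]+y0),q
notg=lambda z,:lambda p:(np.abs(p[:,:,1]-p[:,:,0])<40)&(p.mean(2)>z)
for nm,box,z,h in(("holder",(280,195,335,245),105,.056),("housing",(180,200,250,268),150,.04)):
    c,q=rect(box,notg(z));P=[plane(T,p+np.array(box[:2]),h) for p in cv2.boxPoints(q)]
    print(nm,np.mean(P,0),q[1:],np.round(P,4)[:,:2].tolist(),[round(float(np.linalg.norm(P[i]-P[i-1])),4) for i in range(4)])
```

```text
top ((267.6477909088135, 234.28793048858643), array([8.22364712, 9.88631248]), (np.float64(267.63158536585365), np.float64(234.2881707317073)), array([  5. ,   2.5,  10. ,   8.5, 256.2])) ((308.56917810440063, 216.85592555999756), array([10.91230011, 16.03087044]), (np.float64(309.79705973864344), np.float64(217.6852053515868)), array([  0. ,   1. ,  13.2,  13.2, 401.8])) (array([ 0.47735964, -0.2481296 ,  0.1256299 ]), [np.float64(0.0014239344496801037), np.float64(0.0014239344496803285)])
[ 0.47411359 -0.25091553  0.131     ] [ 0.47822724 -0.24782304  0.131     ]
collar T [ 0.47421048 -0.25170248  0.062     ] S left/right mid [ 0.47374804 -0.25232439  0.062     ]
holder [ 0.47935555 -0.25267387  0.056     ] ((29.00726318359375, 29.783374786376953), 22.833654403686523) [[0.4576, -0.2034], [0.5291, -0.2332], [0.5009, -0.3022], [0.4298, -0.272]] [0.074, 0.0774, 0.0746, 0.0772]
housing [ 0.4387009  -0.01822969  0.04      ] ((46.212162017822266, 46.4281120300293), 59.74356460571289) [[0.4585, 0.0646], [0.5213, -0.0383], [0.4182, -0.1007], [0.3568, 0.0015]] [0.1197, 0.1206, 0.1205, 0.1193]
```

Add to h.py:
```python
from scipy.spatial.transform import Rotation as Ro
def go(*pts):
    s=r.read_state();R=Ro.from_quat(s["eef_rot"]).as_matrix()
    print("t",s["time"],"pos",np.round(s["ee_pos"],4),"F",np.round(s["ft_force"],1),"w",s["width"],"j",np.round(s["joint_positions"],2))
    print("tool z",np.round(R[:,2],4),"y",np.round(R[:,1],4))
    for p in pts:print(p,"->",np.round(R.T@(np.array(p)-s["ee_pos"]),4))
```

```bash
python3 -c "
from h import *
go((.48,.1,.24),(.474,-.2515,.24))
T=camera('top');S=camera('scene');print(tri(S,(267.65,234.3),T,(310.4,218.7)))"
```

```text
t 0.4 pos [0.2346 0.5793 0.2445] F [-0.2  0.3  0.3] w 0.0868287689986108 j [-1.21  0.33 -0.06  1.46  0.02  1.35 -0.09]
tool z [-1.e-04 -1.e-04 -1.e+00] y [ 3.754e-01  9.269e-01 -1.000e-04]
(0.48, 0.1, 0.24) -> [-0.4074 -0.3521  0.0045]
(0.474, -0.2515, 0.24) -> [-0.5338 -0.6801  0.0045]
(array([ 0.47361633, -0.25193928,  0.13264878]), [np.float64(8.587404446850295e-05), np.float64(8.587404446848106e-05)])
```

The pusher's top triangulates to z = 0.1326 against the expected 0.131, at (0.4738, -0.2519). Moving there now.

The rows are not in the units I measure in: shifts go in shares of 0.6 m and turns go in shares of pi rad. I convert before sending: -0.408 m / 0.6 = -0.68, -0.352 m / 0.6 = -0.5867.

step_hand(
  deltas=[
    {"sx": -0.68, "sy": -0.5867, "sz": 0.0067, "jaw": 0.087},
    {"sx": -0.68, "sy": -0.5867, "sz": 0.0067, "jaw": 0.087},
    {"sx": -0.68, "sy": -0.5867, "sz": 0.0067, "jaw": 0.087},
    {"sx": -0.68, "sy": -0.5867, "sz": 0.0067, "jaw": 0.087},
    {"sx": -0.68, "sy": -0.5867, "sz": 0.0067, "jaw": 0.087},
    {"sx": -0.68, "sy": -0.5867, "sz": 0.0067, "jaw": 0.087},
    {"sx": -0.68, "sy": -0.5867, "sz": 0.0067, "jaw": 0.087},
    {"sx": -0.68, "sy": -0.5867, "sz": 0.0067, "jaw": 0.087},
    {"sx": -0.68, "sy": -0.5867, "sz": 0.0067, "jaw": 0.087},
    {"sx": -0.68, "sy": -0.5867, "sz": 0.0067, "jaw": 0.087},
    {"sx": -0.68, "sy": -0.5867, "sz": 0.0067, "jaw": 0.087},
  ],
  squeeze=25,
)

```text
time: 1.6
ee_pos: [0.4815, 0.0968, 0.2409]
eef_rot: [0.192, 0.981, 0.0, 0.0]
ft_force: [-0.0, 0.8, 0.0]
width: 0.087
grip_force: 0.0
```

```bash
python3 -c "
from h import *
go((.4738,-.2519,.22),(.4738,-.2519,.099))"
```

```text
t 1.6 pos [0.4815 0.0968 0.2409] F [-0.   0.8  0. ] w 0.0870336298749178 j [-0.64  0.03  0.36  1.83 -0.01  1.29  0.9 ]
tool z [ 1.e-03  2.e-04 -1.e+00] y [3.773e-01 9.261e-01 6.000e-04]
(0.4738, -0.2519, 0.22) -> [-0.1244 -0.3259  0.0209]
(0.4738, -0.2519, 0.099) -> [-0.1243 -0.3259  0.1419]
```

Scaled: -0.328 m / 0.6 = -0.5467, -0.124 m / 0.6 = -0.2067.

step_hand(
  deltas=[
    {"sx": -0.2067, "sy": -0.5467, "sz": 0.0333, "jaw": 0.087},
    {"sx": -0.2067, "sy": -0.5467, "sz": 0.0333, "jaw": 0.087},
    {"sx": -0.2067, "sy": -0.5467, "sz": 0.0333, "jaw": 0.087},
    {"sx": -0.2067, "sy": -0.5467, "sz": 0.0333, "jaw": 0.087},
    {"sx": -0.2067, "sy": -0.5467, "sz": 0.0333, "jaw": 0.087},
    {"sx": -0.2067, "sy": -0.5467, "sz": 0.0333, "jaw": 0.087},
    {"sx": -0.2067, "sy": -0.5467, "sz": 0.0333, "jaw": 0.087},
    {"sx": -0.2067, "sy": -0.5467, "sz": 0.0333, "jaw": 0.087},
    {"sx": -0.2067, "sy": -0.5467, "sz": 0.0333, "jaw": 0.087},
    {"sx": -0.2067, "sy": -0.5467, "sz": 0.0333, "jaw": 0.087},
  ],
)

```text
time: 2.6
ee_pos: [0.4728, -0.2495, 0.2204]
eef_rot: [0.191, 0.982, 0.0, -0.0]
ft_force: [0.1, 1.0, 0.5]
width: 0.0869
grip_force: 0.0
```

```bash
python3 -c "
from h import *
go((.4738,-.2519,.099))"
```

```text
t 2.6 pos [ 0.4728 -0.2495  0.2204] F [0.1 1.  0.5] w 0.08691941058713488 j [-0.24  0.16  0.72  1.77 -0.11  1.25  1.69]
tool z [-1.e-04  6.e-04 -1.e+00] y [3.740e-01 9.274e-01 6.000e-04]
(0.4738, -0.2519, 0.099) -> [-0.0019 -0.002   0.1214]
```

Scaled: 0.117 m / 0.6 = 0.195, 0.08 m / 0.6 = 0.1333.

step_hand(
  deltas=[
    {"sx": -0.0033, "sy": -0.0033, "sz": 0.0667, "jaw": 0.087},
    {"sx": -0.0033, "sy": -0.0033, "sz": 0.1333, "jaw": 0.087},
    {"sx": -0.0033, "sy": -0.0033, "sz": 0.195, "jaw": 0.087},
    {"sx": -0.0033, "sy": -0.0033, "sz": 0.195, "jaw": 0.087},
    {"sx": -0.0033, "sy": -0.0033, "sz": 0.195, "jaw": 0.087},
  ],
)

```text
time: 3.1
ee_pos: [0.474, -0.2524, 0.1044]
eef_rot: [0.19, 0.982, 0.0, -0.0]
ft_force: [0.2, -0.4, 0.1]
width: 0.0865
grip_force: 0.0
```

```bash
python3 -c "
from h import *
go((.4738,-.2519,.104))
c=camera('scene')['img'][190:290,210:330,::-1];cv2.imwrite('pics/g.png',cv2.resize(c,None,fx=5,fy=5,interpolation=2))"
```

```text
t 3.1 pos [ 0.474  -0.2524  0.1044] F [ 0.2 -0.4  0.1] w 0.08648820313837956 j [-0.18  0.31  0.69  1.89 -0.23  1.02  1.79]
tool z [-3.e-04  3.e-04 -1.e+00] y [3.740e-01 9.274e-01 1.000e-04]
(0.4738, -0.2519, 0.104) -> [0.0004 0.0004 0.0004]
```

View pics/g.png

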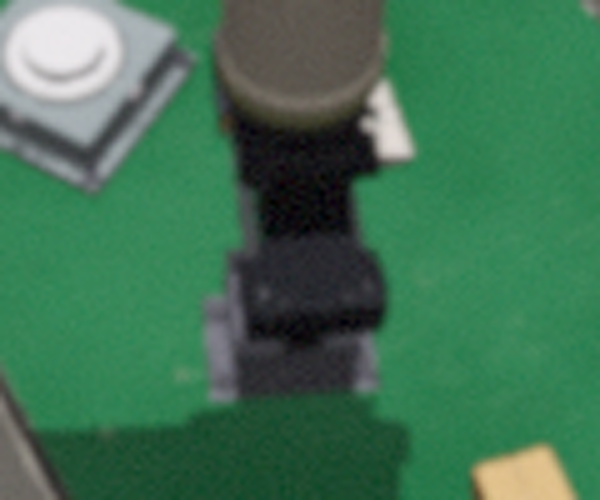

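The gripper is down around the handle over the holder (crop around (300,300)) with no contact force. Closing.

step_hand(
  deltas=[
    {"jaw": 0.02},
    {"jaw": 0.02},
    {"jaw": 0.02},
    {"jaw": 0.02},
    {"jaw": 0.02},
    {"jaw": 0.02},
    {"jaw": 0.02},
    {"jaw": 0.02},
  ],
  squeeze=45,
)

```text
time: 3.95
ee_pos: [0.4736, -0.253, 0.1035]
eef_rot: [0.191, 0.982, 0.0, -0.0]
ft_force: [1.2, 5.4, 5.5]
width: 0.0309
grip_force: 3.2
```

```bash
python3 -c "
from h import *
go()"
```

```text
t 3.95 pos [ 0.4736 -0.253   0.1035] F [1.2 5.4 5.5] w 0.030896595493927193 j [-0.18  0.31  0.69  1.89 -0.23  1.02  1.79]
tool z [-0.e+00  6.e-04 -1.e+00] y [3.753e-01 9.269e-01 5.000e-04]
```

step_hand(
  deltas=[
    {"jaw": 0.015},
    {"jaw": 0.015},
    {"jaw": 0.015},
    {"jaw": 0.015},
    {"jaw": 0.015},
  ],
  squeeze=45,
)

```text
time: 4.45
ee_pos: [0.4743, -0.2521, 0.1036]
eef_rot: [0.191, 0.982, 0.001, 0.0]
ft_force: [1.3, 5.3, 2.4]
width: 0.0274
grip_force: 45.0
```

```bash
python3 -c "
from h import *
go()"
```

```text
t 4.45 pos [ 0.4743 -0.2521  0.1036] F [1.3 5.3 2.4] w 0.027434346622557476 j [-0.18  0.31  0.69  1.89 -0.23  1.02  1.79]
tool z [ 8.0e-04  1.3e-03 -1.0e+00] y [0.3744 0.9273 0.0015]
```

Scaled: -0.125 m / 0.6 = -0.2083, -0.105 m / 0.6 = -0.175.

step_hand(
  deltas=[
    {"sz": -0.0167, "jaw": 0.015},
    {"sz": -0.0333, "jaw": 0.015},
    {"sz": -0.05, "jaw": 0.015},
    {"sz": -0.0667, "jaw": 0.015},
    {"sz": -0.0917, "jaw": 0.015},
    {"sz": -0.1167, "jaw": 0.015},
    {"sz": -0.1417, "jaw": 0.015},
    {"sz": -0.175, "jaw": 0.015},
    {"sz": -0.2083, "jaw": 0.015},
    {"sz": -0.2083, "jaw": 0.015},
    {"sz": -0.2083, "jaw": 0.015},
  ],
)

```text
time: 5.55
ee_pos: [0.4731, -0.2536, 0.2284]
eef_rot: [0.191, 0.981, 0.0, -0.0]
ft_force: [-0.0, -0.0, -4.3]
width: 0.0272
grip_force: 45.0
```

```bash
python3 -c "
from h import *
go((.44,-.017,.229),(.44,-.017,.16))
for n in('scene','top'):
  c=camera(n)['img'][:,:,::-1];cv2.imwrite('pics/l_'+n+'.png',c)
a=cv2.imread('pics/l_scene.png')[150:290,180:330];b=cv2.imread('pics/l_top.png')[150:290,180:330]
cv2.imwrite('pics/l.png',cv2.resize(np.hstack([a,b]),None,fx=2.6,fy=2.6,interpolation=2))"
```

```text
t 5.55 pos [ 0.4731 -0.2536  0.2284] F [-0.  -0.  -4.3] w 0.027223583622614404 j [-0.24  0.16  0.73  1.75 -0.11  1.27  1.7 ]
tool z [-2.e-04  0.e+00 -1.e+00] y [ 0.3759  0.9267 -0.    ]
(0.44, -0.017, 0.229) -> [ 0.1196  0.2068 -0.0006]
(0.44, -0.017, 0.16) -> [0.1196 0.2068 0.0684]
```

View pics/l.png

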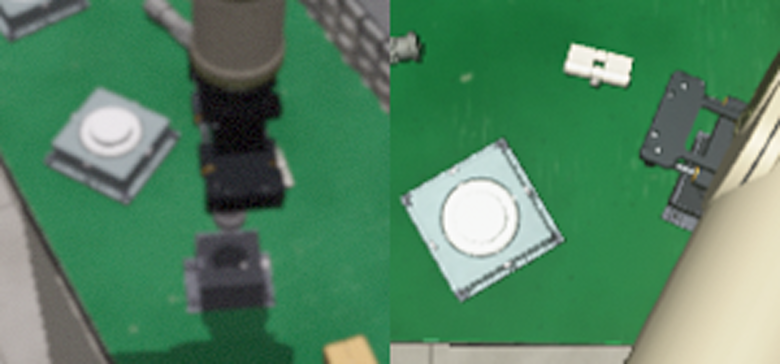

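The pusher is out of the bore: its foot is under the fingers at crop (230,215), and the empty bore shows at (235,250). The cap is untouched. Moving over the cap.

Scaled: 0.207 m / 0.6 = 0.345, 0.12 m / 0.6 = 0.2.

step_hand(
  deltas=[
    {"sx": 0.2, "sy": 0.345, "jaw": 0.015},
    {"sx": 0.2, "sy": 0.345, "jaw": 0.015},
    {"sx": 0.2, "sy": 0.345, "jaw": 0.015},
    {"sx": 0.2, "sy": 0.345, "jaw": 0.015},
    {"sx": 0.2, "sy": 0.345, "jaw": 0.015},
    {"sx": 0.2, "sy": 0.345, "jaw": 0.015},
    {"sx": 0.2, "sy": 0.345, "jaw": 0.015},
    {"sx": 0.2, "sy": 0.345, "jaw": 0.015},
  ],
)

```text
time: 6.45
ee_pos: [0.4398, -0.0174, 0.228]
eef_rot: [0.192, 0.981, -0.0, -0.0]
ft_force: [0.6, -0.5, -2.9]
width: 0.0274
grip_force: 45.0
```

```bash
python3 -c "
from h import *
for i in range(3):
  go((.44,-.017,.16));camera('scene')"
```

```text
t 6.45 pos [ 0.4398 -0.0174  0.228 ] F [ 0.6 -0.5 -2.9] w 0.02743408659901021 j [-0.55 -0.1   0.46  1.96  0.05  1.27  1.08]
tool z [-1.e-03 -5.e-04 -1.e+00] y [ 3.767e-01  9.263e-01 -9.000e-04]
(0.44, -0.017, 0.16) -> [-0.0001  0.0005  0.068 ]
t 6.5 pos [ 0.4399 -0.0176  0.2281] F [ 0.8 -0.5 -2.3] w 0.02728293319450862 j [-0.55 -0.1   0.46  1.96  0.05  1.27  1.08]
tool z [-8.e-04 -4.e-04 -1.e+00] y [ 3.773e-01  9.261e-01 -7.000e-04]
(0.44, -0.017, 0.16) -> [0.0001 0.0006 0.0681]
t 6.55 pos [ 0.44   -0.0175  0.2282] F [-0.3 -0.2 -2.7] w 0.027341603597509076 j [-0.55 -0.1   0.46  1.96  0.05  1.27  1.08]
tool z [-6.e-04 -2.e-04 -1.e+00] y [ 3.774e-01  9.261e-01 -5.000e-04]
(0.44, -0.017, 0.16) -> [0.0001 0.0005 0.0682]
```

Scaled: 0.072 m / 0.6 = 0.12, 0.065 m / 0.6 = 0.1083.

step_hand(
  deltas=[
    {"sz": 0.0583, "jaw": 0.015},
    {"sz": 0.1083, "jaw": 0.015},
    {"sz": 0.12, "jaw": 0.015},
    {"sz": 0.12, "jaw": 0.015},
    {"sz": 0.12, "jaw": 0.015},
  ],
)

```text
time: 7.1
ee_pos: [0.4408, -0.0166, 0.1578]
eef_rot: [0.191, 0.982, 0.0, 0.001]
ft_force: [-0.8, -0.9, -1.6]
width: 0.0272
grip_force: 45.0
```

```bash
python3 -c "
from h import *
go()
c=camera('scene')['img'][140:240,170:290,::-1];cv2.imwrite('pics/o.png',cv2.resize(c,None,fx=5,fy=5,interpolation=2))"
```

```text
t 7.1 pos [ 0.4408 -0.0166  0.1578] F [-0.8 -0.9 -1.6] w 0.02723196849445473 j [-0.55 -0.03  0.48  2.06  0.01  1.11  1.11]
tool z [ 1.5e-03  2.0e-04 -1.0e+00] y [3.758e-01 9.267e-01 7.000e-04]
```

step_hand(
  deltas=[
    {"sz": 0.005, "jaw": 0.015},
    {"sz": 0.01, "jaw": 0.015},
    {"sz": 0.0133, "jaw": 0.015},
    {"sz": 0.0133, "jaw": 0.015},
  ],
)

```text
time: 7.55
ee_pos: [0.4411, -0.0162, 0.1498]
eef_rot: [0.191, 0.982, 0.001, 0.001]
ft_force: [-1.5, -0.3, 6.8]
width: 0.0273
grip_force: 45.0
```

View pics/o.png

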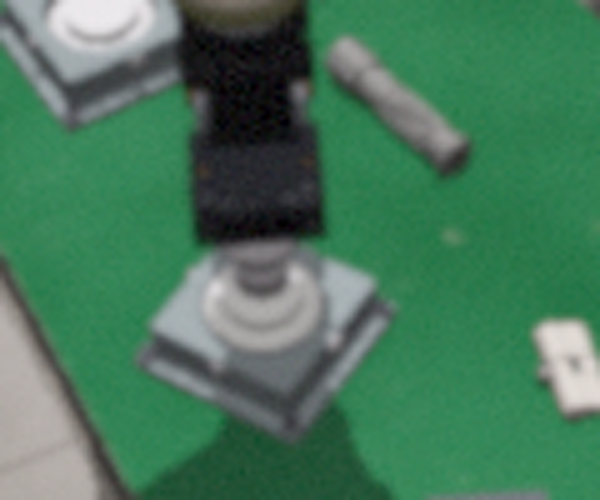

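Contact at TCP z ≈ 0.150 as predicted (no slip), and the pusher stands over the middle of the boss (crop (262,285)). Pressing about 12 mm.

Scaled: 0.009 m / 0.6 = 0.015, 0.008 m / 0.6 = 0.0133.

step_hand(
  deltas=[
    {"sz": 0.0033, "jaw": 0.015},
    {"sz": 0.0067, "jaw": 0.015},
    {"sz": 0.01, "jaw": 0.015},
    {"sz": 0.0133, "jaw": 0.015},
    {"sz": 0.015, "jaw": 0.015},
    {"sz": 0.015, "jaw": 0.015},
  ],
)

```text
time: 8.15
ee_pos: [0.4395, -0.0163, 0.139]
eef_rot: [0.191, 0.982, -0.0, -0.001]
ft_force: [-0.7, -0.2, -2.7]
width: 0.0274
grip_force: 45.0
```

```bash
python3 -c "
from h import *
go()"
```

```text
t 8.15 pos [ 0.4395 -0.0163  0.139 ] F [-0.7 -0.2 -2.7] w 0.02739717693018619 j [-0.55 -0.    0.48  2.08  0.    1.07  1.12]
tool z [-1.3e-03 -1.0e-04 -1.0e+00] y [ 3.753e-01  9.269e-01 -6.000e-04]
```

step_hand(
  deltas=[
    {"sz": 0.0033, "jaw": 0.015},
    {"sz": 0.005, "jaw": 0.015},
    {"sz": 0.005, "jaw": 0.015},
    {"sz": 0.005, "jaw": 0.015},
  ],
)

```text
time: 8.55
ee_pos: [0.4403, -0.0163, 0.1374]
eef_rot: [0.191, 0.982, 0.0, 0.0]
ft_force: [-4.6, -0.7, 12.9]
width: 0.0274
grip_force: 45.0
```

```bash
python3 -c "
from h import *
go()"
```

```text
t 8.55 pos [ 0.4403 -0.0163  0.1374] F [-4.6 -0.7 12.9] w 0.027380519910811554 j [-0.55  0.    0.49  2.08 -0.    1.06  1.13]
tool z [ 2.e-04  5.e-04 -1.e+00] y [3.754e-01 9.269e-01 6.000e-04]
```

The force dropped at z = 0.139 (the snap), then rose to 13 N at 0.1374, which matches the cap on the recess floor (0.1376 expected). Lifting to check.

Scaled: -0.092 m / 0.6 = -0.1533, -0.06 m / 0.6 = -0.1.

step_hand(
  deltas=[
    {"sz": -0.0167, "jaw": 0.015},
    {"sz": -0.05, "jaw": 0.015},
    {"sz": -0.1, "jaw": 0.015},
    {"sz": -0.1533, "jaw": 0.015},
    {"sz": -0.1533, "jaw": 0.015},
    {"sz": -0.1533, "jaw": 0.015},
  ],
)

```text
time: 9.15
ee_pos: [0.4401, -0.0163, 0.2287]
eef_rot: [0.191, 0.982, 0.0, 0.0]
ft_force: [0.4, -0.3, -3.3]
width: 0.0273
grip_force: 45.0
```

```bash
python3 -c "
from h import *
go((.4742,-.2523,.228),(.4742,-.2523,.16))"
```

```text
t 9.15 pos [ 0.4401 -0.0163  0.2287] F [ 0.4 -0.3 -3.3] w 0.02728789915059462 j [-0.56 -0.1   0.47  1.96  0.05  1.27  1.08]
tool z [ 9.e-04  5.e-04 -1.e+00] y [3.753e-01 9.269e-01 9.000e-04]
(0.4742, -0.2523, 0.228) -> [-0.1202 -0.206   0.0006]
(0.4742, -0.2523, 0.16) -> [-0.1201 -0.206   0.0686]
```

Scaled: -0.206 m / 0.6 = -0.3433, -0.12 m / 0.6 = -0.2.

step_hand(
  deltas=[
    {"sx": -0.2, "sy": -0.3433, "jaw": 0.015},
    {"sx": -0.2, "sy": -0.3433, "jaw": 0.015},
    {"sx": -0.2, "sy": -0.3433, "jaw": 0.015},
    {"sx": -0.2, "sy": -0.3433, "jaw": 0.015},
    {"sx": -0.2, "sy": -0.3433, "jaw": 0.015},
    {"sx": -0.2, "sy": -0.3433, "jaw": 0.015},
    {"sx": -0.2, "sy": -0.3433, "jaw": 0.015},
    {"sx": -0.2, "sy": -0.3433, "jaw": 0.015},
  ],
)

```text
time: 9.95
ee_pos: [0.4737, -0.251, 0.2274]
eef_rot: [0.191, 0.982, 0.0, -0.001]
ft_force: [1.1, 0.4, -3.2]
width: 0.0273
grip_force: 45.0
```

```bash
python3 -c "
from h import *
S=camera('scene');T=camera('top')
for i in range(3):
  go((.4742,-.2523,.165));camera('top')
w=lambda im:(im.min(2)>200)
a=blob(S,(205,185,240,220),w);b=blob(T,(195,215,235,255),w);print(a,b,tri(S,a[0],T,b[0]))
a=S['img'][170:280,185:305,::-1];b=T['img'][180:290,180:300,::-1]
cv2.imwrite('pics/p.png',cv2.resize(np.hstack([a,b]),None,fx=3.3,fy=3.3,interpolation=2))"
```

```text
t 10.05 pos [ 0.474  -0.2509  0.228 ] F [ 0.6 -0.3 -4. ] w 0.027447351674377975 j [-0.28  0.17  0.77  1.75 -0.12  1.27  1.7 ]
tool z [-5.e-04  1.e-03 -1.e+00] y [3.734e-01 9.277e-01 7.000e-04]
(0.4742, -0.2523, 0.165) -> [-0.0008 -0.0013  0.063 ]
t 10.1 pos [ 0.4741 -0.251   0.2283] F [-0.   0.1 -2.6] w 0.02755368070855064 j [-0.28  0.17  0.77  1.75 -0.12  1.27  1.7 ]
tool z [-1.e-04  9.e-04 -1.e+00] y [3.735e-01 9.276e-01 8.000e-04]
(0.4742, -0.2523, 0.165) -> [-0.0006 -0.0012  0.0633]
t 10.15 pos [ 0.4741 -0.2512  0.2284] F [ 0.5 -1.  -2.8] w 0.026831318666364862 j [-0.28  0.17  0.77  1.75 -0.12  1.27  1.7 ]
tool z [ 1.e-04  7.e-04 -1.e+00] y [3.737e-01 9.275e-01 7.000e-04]
(0.4742, -0.2523, 0.165) -> [-0.0005 -0.001   0.0634]
((222.52923202514648, 202.28133392333984), array([16.54103279, 22.51416206]), (np.float64(222.34630744654706), np.float64(201.63237281887442)), array([   6.8,    9.5,   22.8,   16.5, 1017.2])) ((214.69342041015625, 233.29798316955566), array([27.8622818, 28.5002594]), (np.float64(214.60647487514015), np.float64(233.3439634084191)), array([   6. ,    4.8,   28.8,   28.2, 2452.8])) (array([ 0.44015103, -0.01686023,  0.03179252]), [np.float64(0.00018228634708250882), np.float64(0.00018228634708250793)])
```

View pics/p.png

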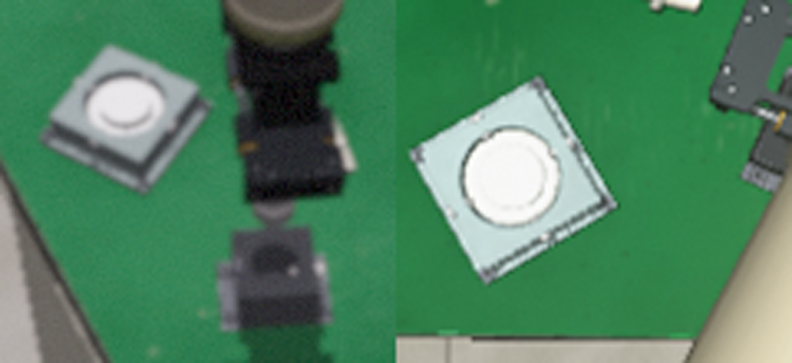

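The cap is home. Its rim now triangulates to z = 0.032 (it was 0.045), and a dark ring surrounds it just as on the finished housing. The foot hangs over the open bore at crop (270,255). Inserting.

Scaled: 0.068 m / 0.6 = 0.1133, -0.001 m / 0.6 = -0.0017.

step_hand(
  deltas=[
    {"sx": -0.0008, "sy": -0.0017, "sz": 0.0583, "jaw": 0.015},
    {"sx": -0.0008, "sy": -0.0017, "sz": 0.1083, "jaw": 0.015},
    {"sx": -0.0008, "sy": -0.0017, "sz": 0.1133, "jaw": 0.015},
    {"sx": -0.0008, "sy": -0.0017, "sz": 0.1133, "jaw": 0.015},
    {"sx": -0.0008, "sy": -0.0017, "sz": 0.1133, "jaw": 0.015},
  ],
)

```text
time: 10.7
ee_pos: [0.4748, -0.2537, 0.1621]
eef_rot: [0.191, 0.982, -0.0, 0.001]
ft_force: [-0.3, -0.2, -3.2]
width: 0.0272
grip_force: 45.0
```

```bash
python3 -c "
from h import *
go((.4741,-.2523,.1036))"
```

```text
t 10.7 pos [ 0.4748 -0.2537  0.1621] F [-0.3 -0.2 -3.2] w 0.02715847207059751 j [-0.25  0.24  0.76  1.83 -0.18  1.14  1.75]
tool z [ 2.e-03 -5.e-04 -1.e+00] y [3.753e-01 9.269e-01 3.000e-04]
(0.4741, -0.2523, 0.1036) -> [0.0013 0.001  0.0585]
```

step_hand(
  deltas=[
    {"sz": 0.0083, "jaw": 0.015},
    {"sz": 0.0167, "jaw": 0.015},
    {"sz": 0.025, "jaw": 0.015},
    {"sz": 0.0333, "jaw": 0.015},
    {"sz": 0.0333, "jaw": 0.015},
  ],
)

```text
time: 11.2
ee_pos: [0.4743, -0.253, 0.1399]
eef_rot: [0.191, 0.982, 0.0, 0.0]
ft_force: [2.6, 2.2, -4.8]
width: 0.0275
grip_force: 45.0
```

```bash
python3 -c "
from h import *
go((.4741,-.2523,.1036))"
```

```text
t 11.2 pos [ 0.4743 -0.253   0.1399] F [ 2.6  2.2 -4.8] w 0.027513960675722766 j [-0.24  0.27  0.75  1.86 -0.21  1.09  1.77]
tool z [ 1.e-04  4.e-04 -1.e+00] y [3.75e-01 9.27e-01 4.00e-04]
(0.4741, -0.2523, 0.1036) -> [0.0004 0.0005 0.0363]
```

Scaled: 0.036 m / 0.6 = 0.06, 0.0005 m / 0.6 = 0.0008.

step_hand(
  deltas=[
    {"sy": 0.0008, "sz": 0.01, "jaw": 0.015},
    {"sy": 0.0008, "sz": 0.02, "jaw": 0.015},
    {"sy": 0.0008, "sz": 0.03, "jaw": 0.015},
    {"sy": 0.0008, "sz": 0.04, "jaw": 0.015},
    {"sy": 0.0008, "sz": 0.05, "jaw": 0.015},
    {"sy": 0.0008, "sz": 0.0567, "jaw": 0.015},
    {"sy": 0.0008, "sz": 0.06, "jaw": 0.015},
    {"sy": 0.0008, "sz": 0.06, "jaw": 0.015},
  ],
)

```text
time: 12.0
ee_pos: [0.4743, -0.2527, 0.104]
eef_rot: [0.191, 0.982, 0.0, -0.0]
ft_force: [5.0, 2.1, -8.4]
width: 0.0269
grip_force: 45.0
```

```bash
python3 -c "
from h import *
go((.4741,-.2523,.1036))"
```

```text
t 12.0 pos [ 0.4743 -0.2527  0.104 ] F [ 5.   2.1 -8.4] w 0.0269470285171645 j [-0.22  0.32  0.73  1.89 -0.25  1.02  1.8 ]
tool z [-2.e-04  1.e-04 -1.e+00] y [0.375 0.927 0.   ]
(0.4741, -0.2523, 0.1036) -> [0.0003 0.0003 0.0004]
```

The ball is drawing the pusher in. Pushing a little further until the collar meets the block.

Scaled: 0.002 m / 0.6 = 0.0033, 0.001 m / 0.6 = 0.0017.

step_hand(
  deltas=[
    {"sz": 0.0017, "jaw": 0.015},
    {"sz": 0.0033, "jaw": 0.015},
    {"sz": 0.0033, "jaw": 0.015},
    {"sz": 0.0033, "jaw": 0.015},
  ],
)

```text
time: 12.4
ee_pos: [0.4745, -0.2528, 0.1035]
eef_rot: [0.191, 0.982, 0.001, 0.0]
ft_force: [-2.1, 6.7, 11.9]
width: 0.0274
grip_force: 45.0
```

```bash
python3 -c "
from h import *
go()"
```

```text
t 12.4 pos [ 0.4745 -0.2528  0.1035] F [-2.1  6.7 11.9] w 0.02741848077469966 j [-0.22  0.32  0.73  1.89 -0.25  1.02  1.8 ]
tool z [ 6.0e-04  1.1e-03 -1.0e+00] y [0.3752 0.9269 0.0012]
```

The collar is seated: the same z as at the start (0.1035), with a 12 N stop. Letting go and rising.

Scaled: -0.001 m / 0.6 = -0.0017.

step_hand(
  deltas=[
    {"sz": -0.0017, "jaw": 0.04},
    {"sz": -0.0017, "jaw": 0.087},
    {"sz": -0.0017, "jaw": 0.087},
    {"sz": -0.0017, "jaw": 0.087},
    {"sz": -0.0017, "jaw": 0.087},
    {"sz": -0.0017, "jaw": 0.087},
    {"sz": -0.0017, "jaw": 0.087},
    {"sz": -0.0017, "jaw": 0.087},
    {"sz": -0.0017, "jaw": 0.087},
    {"sz": -0.0017, "jaw": 0.087},
  ],
)

```text
time: 13.4
ee_pos: [0.4742, -0.2529, 0.1035]
eef_rot: [0.191, 0.982, 0.0, 0.0]
ft_force: [-0.2, -0.8, -0.1]
width: 0.0865
grip_force: 0.0
```

step_hand(
  deltas=[
    {"sz": -0.0333, "jaw": 0.087},
    {"sz": -0.1, "jaw": 0.087},
    {"sz": -0.1833, "jaw": 0.087},
    {"sz": -0.25, "jaw": 0.087},
    {"sz": -0.25, "jaw": 0.087},
    {"sz": -0.25, "jaw": 0.087},
  ],
)

```text
time: 14.0
ee_pos: [0.4745, -0.253, 0.2541]
eef_rot: [0.191, 0.982, 0.0, 0.001]
ft_force: [-0.8, 0.3, -1.3]
width: 0.087
grip_force: 0.0
```

```bash
python3 -c "
from h import *
go((.50,.15,.255),(.45,-.5,.255))"
```

```text
t 14.0 pos [ 0.4745 -0.253   0.2541] F [-0.8  0.3 -1.3] w 0.08700046234016848 j [-0.3   0.15  0.78  1.72 -0.11  1.32  1.69]
tool z [ 1.8e-03  1.0e-04 -1.0e+00] y [3.752e-01 9.270e-01 8.000e-04]
(0.5, 0.15, 0.255) -> [ 0.1276  0.3831 -0.0008]
(0.45, -0.5, 0.255) -> [-0.0699 -0.2381 -0.001 ]
```

Moving aside for a clear final look.

Scaled: 0.383 m / 0.6 = 0.6383, 0.128 m / 0.6 = 0.2133.

step_hand(
  deltas=[
    {"sx": 0.2133, "sy": 0.6383, "jaw": 0.087},
    {"sx": 0.2133, "sy": 0.6383, "jaw": 0.087},
    {"sx": 0.2133, "sy": 0.6383, "jaw": 0.087},
    {"sx": 0.2133, "sy": 0.6383, "jaw": 0.087},
    {"sx": 0.2133, "sy": 0.6383, "jaw": 0.087},
    {"sx": 0.2133, "sy": 0.6383, "jaw": 0.087},
    {"sx": 0.2133, "sy": 0.6383, "jaw": 0.087},
    {"sx": 0.2133, "sy": 0.6383, "jaw": 0.087},
    {"sx": 0.2133, "sy": 0.6383, "jaw": 0.087},
    {"sx": 0.2133, "sy": 0.6383, "jaw": 0.087},
  ],
)

```text
time: 15.0
ee_pos: [0.4985, 0.1511, 0.2517]
eef_rot: [0.19, 0.982, -0.001, -0.001]
ft_force: [0.8, -0.8, -0.4]
width: 0.0871
grip_force: 0.0
```

```bash
python3 -c "
from h import *
S=camera('scene');T=camera('top')
gm=lambda im,lo,hi:(im.mean(2)>lo)&(im.mean(2)<hi)
a=blob(S,(258,228,275,241),lambda im:gm(im,127,200));print(a,tri(S,a[0],T,(310.4,218.7)))
d=np.abs(T['img'][200:240,285:330].astype(int)-cv2.imread('pics/top0.png')[200:240,285:330,::-1]);print(d.mean(),d.max())
b=np.hstack([S['img'][120:290,160:340,::-1],T['img'][140:310,140:320,::-1]])
cv2.imwrite('pics/f.png',cv2.resize(b,None,fx=2.2,fy=2.2,interpolation=2))"
```

```text
((268.0536003112793, 234.79828310012817), array([ 8.33006477, 10.24342251]), (np.float64(268.09146623496764), np.float64(234.7968316373728)), array([  5.2,   3. ,  10.5,   8.5, 270.2])) (array([ 0.47421593, -0.25244787,  0.13026629]), [np.float64(0.00033136429257858897), np.float64(0.0003313642925785251)])
5.551111111111111 147
```

View pics/f.png

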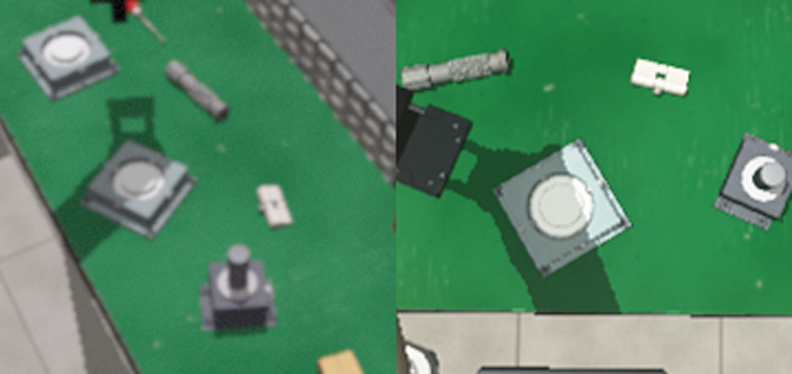

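The pusher is upright with its collar on the block (crop (238,285); top at z ≈ 0.130), the cap is flush at (138,182), and the torch and lock cylinder have not moved.

```bash
python3 -c "
from bench import r, camera
print(r.close_job())"
```

```text
the job is handed in; nothing more can be done
None
```

I pressed the cap home with the pusher, put the pusher back in its holder with its collar on the block, and let go; I handed the job in at about 15 s of the 53 s allowed.

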